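# Line up the rose-quartz points by height on the display step

## Task

Set out the four rose-quartz points from the table in order of height on the black display step, each standing upright on the middle of its own wooden pad: the tallest on the pad next to the slice of log, then each next pad a shorter one, the shortest at the far end. Do not let any point fall over.

Things in the scene. Friction and masses are not known exactly. Their poses are not given: they have to be found in the camera images.
- point_50: the shortest of four polished pink rose-quartz points (obelisk-like crystals), loose, standing upright on the table: a six-sided prism 34 mm across flats, with straight sides up to 37 mm and then a six-sided pyramid to the apex at 50 mm; about 120 g. Origin: centre of its underside, z up. Two opposite flat sides face its own +y and -y, the other pairs are 60 degrees round from these
- point_75: the second shortest of four polished pink rose-quartz points (obelisk-like crystals), loose, standing upright on the table: a six-sided prism 40 mm across flats, with straight sides up to 55 mm and then a six-sided pyramid to the apex at 75 mm; about 240 g. Origin: centre of its underside, z up. Two opposite flat sides face its own +y and -y, the other pairs are 60 degrees round from these
- point_100: the second tallest of four polished pink rose-quartz points (obelisk-like crystals), loose, standing upright on the table: a six-sided prism 32 mm across flats, with straight sides up to 74 mm and then a six-sided pyramid to the apex at 100 mm; about 210 g. Origin: centre of its underside, z up. Two opposite flat sides face its own +y and -y, the other pairs are 60 degrees round from these
- point_125: the tallest of four polished pink rose-quartz points (obelisk-like crystals), loose, standing upright on the table: a six-sided prism 38 mm across flats, with straight sides up to 92 mm and then a six-sided pyramid to the apex at 125 mm; about 360 g. Origin: centre of its underside, z up. Two opposite flat sides face its own +y and -y, the other pairs are 60 degrees round from these
- pad0: one of four identical round light-wood display pads, 56 mm across and 5 mm thick, fixed in a row (about 75 mm apart) on a long low black step (100 mm deep, 540 mm long, 25 mm high), which is fixed to the table beyond the points and may be turned a little; the names of the pads say nothing of their order. Origin: centre of its underside, on the step's top (z = 25 mm), so its top is 30 mm above the table
- pad1: one of four identical round light-wood display pads, 56 mm across and 5 mm thick, fixed in a row (about 75 mm apart) on a long low black step (100 mm deep, 540 mm long, 25 mm high), which is fixed to the table beyond the points and may be turned a little; the names of the pads say nothing of their order. Origin: centre of its underside, on the step's top (z = 25 mm), so its top is 30 mm above the table
- pad2: one of four identical round light-wood display pads, 56 mm across and 5 mm thick, fixed in a row (about 75 mm apart) on a long low black step (100 mm deep, 540 mm long, 25 mm high), which is fixed to the table beyond the points and may be turned a little; the names of the pads say nothing of their order. Origin: centre of its underside, on the step's top (z = 25 mm), so its top is 30 mm above the table
- pad3: one of four identical round light-wood display pads, 56 mm across and 5 mm thick, fixed in a row (about 75 mm apart) on a long low black step (100 mm deep, 540 mm long, 25 mm high), which is fixed to the table beyond the points and may be turned a little; the names of the pads say nothing of their order. Origin: centre of its underside, on the step's top (z = 25 mm), so its top is 30 mm above the table
- log: slice of dark log (90 mm across, 44 mm high, bark round it and growth rings on its sawn top), fixed on the step at one end of the row of pads, about 97 mm beyond the last pad; a blue ball on a small foot (74 mm high) stands at the other end of the row. Origin: centre of its underside
Things that resemble listed ones, but are neither listed nor needed, are in the scene too. Leave any blue, grey or orange look-alike of the point_100 alone.

How it is judged (in metres and radians):
At the end, for the whole second after the job is handed in: Each point stands upright (within 0.1 rad) and at rest on top of a pad, its centre within 12 mm of the pad's centre, released; counted from the log, the order is 125, 100, 75, 50 mm ((horizontal distance between point_125 and pad0 below 0.012 m or horizontal distance between point_125 and pad1 below 0.012 m or horizontal distance between point_125 and pad2 below 0.012 m or horizontal distance between point_125 and pad3 below 0.012 m) and horizontal distance between point_125 and log between 0.0655 and 0.1295 m and height (world z) of point_125 between 0.026 and 0.034 m and angle between each of point_125, point_100, point_75, point_50's own z axis and vertical below 0.1 rad and linear speed of each of point_125, point_100, point_75, point_50 below 0.02 m/s and angular speed of each of point_125, point_100, point_75, point_50 below 0.2 rad/s and contact force between each of point_125, point_100, point_75, point_50 and the fingers below 0.1 N and (horizontal distance between point_100 and pad0 below 0.012 m or horizontal distance between point_100 and pad1 below 0.012 m or horizontal distance between point_100 and pad2 below 0.012 m or horizontal distance between point_100 and pad3 below 0.012 m) and horizontal distance between point_100 and log between 0.1405 and 0.2045 m and height (world z) of point_100 between 0.026 and 0.034 m and (horizontal distance between point_75 and pad0 below 0.012 m or horizontal distance between point_75 and pad1 below 0.012 m or horizontal distance between point_75 and pad2 below 0.012 m or horizontal distance between point_75 and pad3 below 0.012 m) and horizontal distance between point_75 and log between 0.2155 and 0.2795 m and height (world z) of point_75 between 0.026 and 0.034 m and (horizontal distance between point_50 and pad0 below 0.012 m or horizontal distance between point_50 and pad1 below 0.012 m or horizontal distance between point_50 and pad2 below 0.012 m or horizontal distance between point_50 and pad3 below 0.012 m) and horizontal distance between point_50 and log between 0.2905 and 0.3545 m and height (world z) of point_50 between 0.026 and 0.034 m); the robot touches nothing.
It fails at once if a point falls over (leans more than 0.6 rad) (angle between any of point_50, point_75, point_100, point_125's own z axis and vertical above 0.6 rad).
It also fails if it takes over 99 s, if anything falls off the work surface, if the arm or the gripper's body presses on something with over 40 N, if the wrist force passes 120 N, or if a joint passes its speed limit or range.

## Robot

A 7-joint arm with a two-finger parallel gripper is mounted at the origin on the work surface. World frame = base frame: x ahead of the robot, y to its left, z up, the work surface at z = 0. Lengths are in mm, angles in rad, forces in N, time in s.
With the tool pointing down it reaches from about 425 to 950 mm from the base axis. Payload 16.7 kg.
Tool frame: the origin (TCP) lies at the very end of the fingers, on their centre line; the grasp point (between the pads) lies 19 mm behind it (grip_point_offset is the distance from the TCP to the grasp point, in mm); z points along the fingers, y is the line along which they close (so a half turn about z gives the same grasp; the last joint's range is limited). The gripper opens to 94 mm and grips with 3 to 60 N. Pads are 16 mm wide; open, the fingers measure 119 mm over their backs; the gripper's body (75 mm by 177 mm) begins 78 mm behind the grasp point.
Start: joints at [0.964, 0.426, 0.074, 1.606, -0.034, 1.111, -0.067], TCP at [298.298, -605.469, 205.467] pointing down, gripper open.
Joint ranges: [-2.85, 2.85], [-0.5, 2.14], [-1.23, 1.37], [0.21, 2.46], [-1.02, 4.16], [0.16, 2.05], [-2.73, 2.73]. Speed limits (rad/s): [1.89, 1.89, 2.39, 2.39, 3.01, 3.01, 3.01].

## Interface

Orientations are given as a rotation vector (axis times angle).
In Python, from station import * gives the robot as it stands.
- The arm moves only by the tool jog_arm, never from a script. Its argument "plan" is a list of rows, each a list of 7 numbers: the opening, from -1 (shut) to 1 (fully open), then the shift along the world's x, y, z in mm, then the turn, a rotation vector about the world's x, y, z in degrees. A call has 1 to 20 rows; each row shifts and turns the commanded pose from where the row before left it; what a row does not reach is not made up. A row lasts 1/12 s, in which the tool goes at most 41.7 mm and 7.16 degrees, less where a joint would pass 70% of its speed; a pose out of reach is approached as far as the arm can. A call with a gripper value outside its range is refused whole. The fingers move at their own pace and stop on an object; the grip force is fixed at half the most. Time passes only in rows, so rows that do not move let the fingers close. It gives the time, the measured TCP pose, the force, the opening and the grip force at its end, in the units of the state.
- get_obs(): the state, without advancing time (a new reading comes with each control period).
- grab_frame(name): name is "side" or "top"; returns the picture (400x640x3 uint8, red, green, blue); there is no depth.
- get_calibration(name): a dict with "K" (3x3 intrinsics, pixels), "T" (4x4, takes a point from camera to world coordinates). Camera axes: x right, y down, z forward; pixel columns grow to the right and rows downward; lengths in mm; the calibration is good to about 2 mm. A picture is of the moment at which its call begins. get_calibration takes no time and is no camera call.
- finish_job(): hands the job in; it is judged then, once.
The state is a dict: "clock": time; "joints": joint angles; "qd": joint speeds; "joint_efforts": joint torques, N m; "tool_pos": TCP position; "eef_rot": TCP orientation; "ft_force": force on the tool from outside, world axes, zero at the start; "ft_torque": the same for the moment, N m; "opening": opening from 0.0 (shut) to 1.0 (fully open); "gripper_force": force on a finger pad.
Only numpy, scipy, OpenCV 4.12 (cv2) and the standard library are available. Lean on these libraries where they do the work, as an engineer would, in place of code of your own. Each camera call takes 0.05 s, during which the arm holds its last target. There are 200 camera calls.

## Working session

There is one attempt and no reset: what is moved stays moved. The work goes in short steps, Python scripts to look and compute and a tool call to move; the robot and the scene stay as the last step left them, time stands still between calls to the robot, and variables do not carry over. Pictures are saved under pics/ and viewed, at most 14 in all, crops included, and the job is handed in when it is done.

Besides the shell and the picture viewer there is one more tool, called after "Call:" by a JSON object that holds its "name" and its "arguments". jog_arm: Moves the arm, as the interface text tells. Its arguments: {"type":"object","properties":{"plan":{"type":"array"}},"required":["plan"]}

```bash
mkdir -p pics; python3 - <<'E'
from station import *
import cv2
for n in("top","side"):
    f=grab_frame(n); cv2.imwrite(f"pics/{n}0.png",f[:,:,::-1]); c=get_calibration(n); print(n,c["K"],c["T"])
print(get_obs())
E
```

```text
top [[472.58912274   0.         319.65829489]
 [  0.         472.58912274 203.43945466]
 [  0.           0.           1.        ]] [[-6.71322197e-02 -9.73295886e-01  2.19518528e-01  3.43971002e+02]
 [-9.97731166e-01  6.43666336e-02 -1.97346812e-02  8.24026700e+00]
 [ 5.07801533e-03 -2.20345310e-01 -9.75408713e-01  8.27863268e+02]
 [ 0.00000000e+00  0.00000000e+00  0.00000000e+00  1.00000000e+00]]
side [[434.24555285   0.         323.6753555 ]
 [  0.         434.24555285 203.17618113]
 [  0.           0.           1.        ]] [[-9.68547548e-01 -1.39857526e-01  2.05804565e-01  3.14709683e+02]
 [-2.48409450e-01  4.95484831e-01 -8.32338589e-01  7.20023746e+02]
 [ 1.44357754e-02 -8.57283299e-01 -5.14642550e-01  5.03754845e+02]
 [ 0.00000000e+00  0.00000000e+00  0.00000000e+00  1.00000000e+00]]
{'clock': 0.1, 'joints': array([ 0.96351583,  0.42663447,  0.07388734,  1.60654171, -0.03408038,
        1.11078936, -0.06711588]), 'qd': array([-0.00052858, -0.00090593, -0.00058123, -0.00205057,  0.00037925,
        0.00016203, -0.00049801]), 'joint_efforts': array([ 7.48311606e-03, -9.37478542e+01,  3.67679581e+00, -4.55041695e+01,
       -4.85700695e-02,  1.69253850e-02,  2.60960098e-05]), 'tool_pos': array([ 298.09922351, -605.17388535,  204.87058013]), 'eef_rot': array([-3.05865382e+00, -7.12471108e-01,  5.58422502e-04]), 'ft_force': array([-1.06416896,  0.83850502,  0.58186952]), 'ft_torque': array([-0.02970732, -0.01214845, -0.01272899]), 'gripper_force': 0.0, 'opening': 1.0005348841882145}
```

View pics/top0.png

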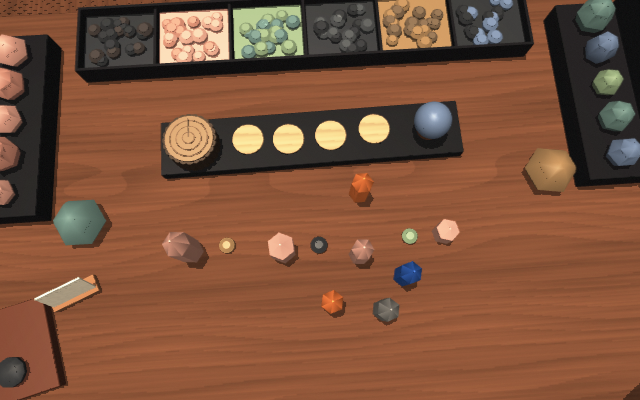

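View pics/side0.png

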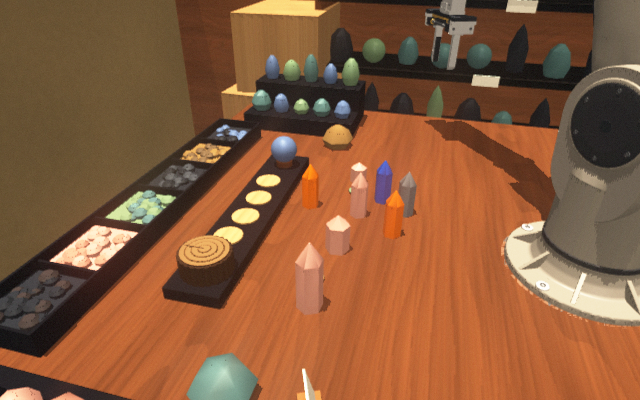

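The pink candidates in the top view are at (183,246), the tall one, then (282,247), (362,250) and (448,230). The orange ones at (362,187) and (332,302), the blue at (408,273) and the grey at (387,310) are look-alikes. The log is at (190,140), and the pads are at (248,139), (288,139), (330,135) and (374,129). I'll enlarge both views to confirm.

```bash
python3 - <<'E'
import cv2,numpy as np
t=cv2.imread("pics/top0.png"); s=cv2.imread("pics/side0.png")
a=cv2.resize(t[215:280,150:310],None,fx=5,fy=5,interpolation=2); b=cv2.resize(t[205:270,320:480],None,fx=5,fy=5,interpolation=2)
cv2.imwrite("pics/t1.png",np.vstl if 0 else np.vstack([a[:290],b[:290]]))
cv2.imwrite("pics/s1.png",cv2.resize(s[150:320,280:440],None,fx=3.5,fy=3.5,interpolation=2))
E
```

```text
(no output)
```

View pics/t1.png

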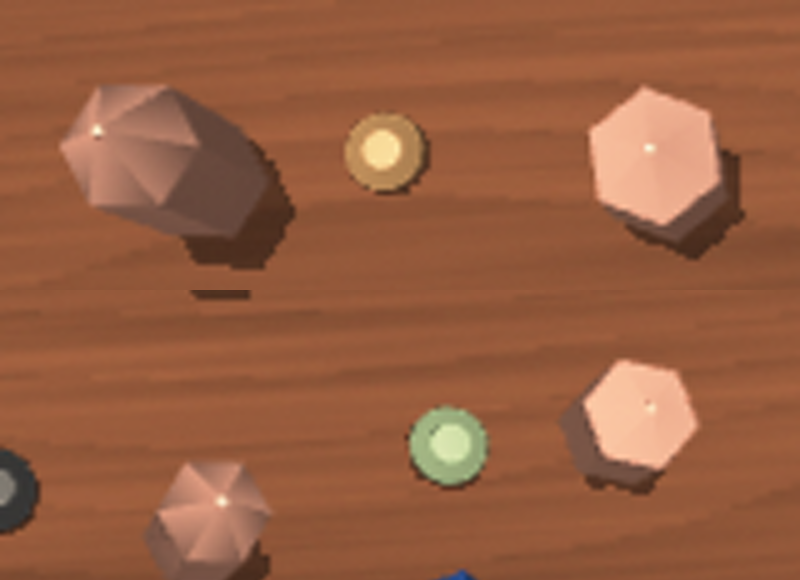

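View pics/s1.png

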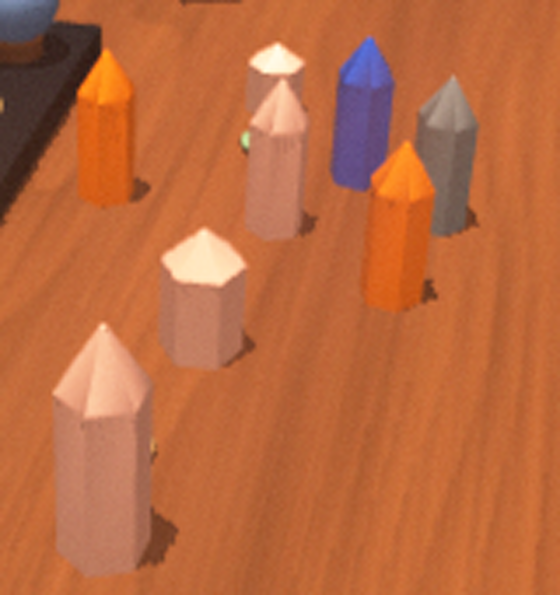

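```bash
cat > h.py <<'E'
from station import *
import cv2, numpy as np
from scipy.optimize import least_squares
from scipy.spatial.transform import Rotation as R
C={n:get_calibration(n) for n in("top","side")}
def proj(P,n="top"):
    K,T=C[n]["K"],C[n]["T"]; q=(np.atleast_2d(P)-T[:3,3])@T[:3,:3]@K.T; return q[:,:2]/q[:,2:]
def back(uv,z,n="top"):
    K,T=C[n]["K"],C[n]["T"]; d=T[:3,:3]@np.linalg.solve(K,[*uv,1]); return (T[:3,3]+d*(z-T[2,3])/d[2])
E
python3 - <<'E'
from h import *
D={125:(38,92,[100,85,165,84,197,147,165,207,95,205,62,147],(97,131),(150,215)),
75:(40,55,[645,88,712,112,721,183,663,225,598,192,589,130],(650,148),(150,215)),
100:(32,74,[190,463,242,463,270,513],(222,501),(320,147)),
50:(34,37,[625,360,677,372,697,420,658,470,605,457,583,405],(650,407),(320,147))}
for h,(w,s,v,a,o) in D.items():
    v=np.array(v).reshape(-1,2)/5+o-.4; a=np.array(a)/5+o-.4
    x0=back(a,h)[:2]; r=w/3**.5
    def f(p,full=0):
        t=p[2]+np.arange(6)*np.pi/3
        P=proj(np.c_[p[0]+r*np.cos(t),p[1]+r*np.sin(t),0*t+s])
        d=np.linalg.norm(v[:,None]-P[None],axis=2); j=d.argmin(1)
        return np.r_[(v-P[j]).ravel(),(a-proj([p[0],p[1],h])[0])*2]
    b=min((least_squares(f,[*x0,y]) for y in np.arange(0,1.04,.17)),key=lambda q:q.cost)
    print(h,b.x[:2].round(1),"yaw60",np.degrees(b.x[2])%60,"apex",x0.round(1),"cost",b.cost.round(2))
    print("   side apex pred",proj([*b.x[:2],h],"side").round(1), "base",proj([*b.x[:2],0],"side").round(1))
im=cv2.imread("pics/top0.png"); m=((im[:,:,1]>150)&(im[:,:,2]>190)&(im[:,:,0]<200)).astype(np.uint8); m[:110]=0;m[160:]=0;m[:,:228]=0;m[:,400:]=0
n,_,st,ce=cv2.connectedComponentsWithStats(m)
for i in range(1,n):
    if st[i,4]>100: print("pad",ce[i].round(1),st[i],back(ce[i],30)[:2].round(1))
print("log",back((189,138),69)[:2].round(1),"ball",back((433,121),70)[:2])
for k,p in dict(amb=(227,245),dark=(319,244),green=(410,236),or1=(332,300),or2=(363,179),blue=(408,269),grey=(387,306)).items(): print(k,back(p,0 if k in("amb","dark","green") else 90)[:2].round())
print(R.from_rotvec(get_obs()["eef_rot"]).as_matrix().round(3))
E
```

```text
125 [459.9 222.4] yaw60 27.390030038094697 apex [459.9 222.7] cost 1.29
   side apex pred [[308.4 242.5]] base [[308.7 305.1]]
75 [451.2  61.5] yaw60 3.593685143165068 apex [450.9  61.5] cost 1.11
   side apex pred [[337.4 215.3]] base [[336.2 248.1]]
100 [434.6 -70.4] yaw60 24.10938592823218 apex [434.6 -70.3] cost 0.49
   side apex pred [[360.  172.8]] base [[357.3 214. ]]
50 [ 462.7 -221.5] yaw60 14.10201065806467 apex [ 462.7 -221.2] cost 1.91
   side apex pred [[358.5 162.5]] base [[357.4 180.8]]
pad [373.5 128.2] [359 114  30  29 682] [ 655.4 -113.7]
pad [330.  134.7] [315 121  31  29 694] [648.2 -34.9]
pad [247.4 138.8] [233 125  30  29 694] [650.1 112.8]
pad [287.7 138.4] [273 124  31  29 693] [646.1  41. ]
log [643.  206.5] ball [ 646.22590003 -210.63438612]
amb [466. 159.]
dark [457.  -2.]
green [ 461. -164.]
or1 [358. -15.]
or2 [546. -79.]
blue [ 397. -137.]
grey [343. -99.]
[[ 0.897  0.442 -0.001]
 [ 0.442 -0.897  0.001]
 [-0.    -0.001 -1.   ]]
```

The fit agrees with the side view to within a pixel or two, so all four points are identified. I'll place them in the order 125, 100, 75, 50 and start with 125.

Call:
{"name": "jog_arm", "arguments": {"plan": [[0.3,12,33,0,0,0,1.2],[0.3,12,33,0,0,0,0],[0.3,12,33,0,0,0,0],[0.3,12,33,0,0,0,0],[0.3,12,33,0,0,0,0],[0.3,12,33,0,0,0,0],[0.3,12,33,0,0,0,0],[0.3,12,33,0,0,0,0],[0.3,12,33,0,0,0,0],[0.3,12,33,0,0,0,0],[0.3,4,33,0,0,0,0],[0.3,4,33,0,0,0,0],[0.3,4,33,0,0,0,0],[0.3,4,33,0,0,0,0],[0.3,4,33,0,0,0,0],[0.3,4,33,0,0,0,0],[0.3,4,33,0,0,0,0],[0.3,4,33,0,0,0,0],[0.3,4,33,0,0,0,0],[0.3,4,33,0,0,0,0]]}}

```text
clock: 1.77
tool_pos: [458.0, 56.1, 205.5]
eef_rot: [3.052, 0.745, 0.0]
ft_force: [0.9, -0.3, -0.3]
opening: 0.65
gripper_force: 0.0
```

Call:
{"name": "jog_arm", "arguments": {"plan": [[0.3,1.6,28,0,0,0,0],[0.3,0,28,0,0,0,0],[0.3,0,28,0,0,0,0],[0.3,0,28,0,0,0,0],[0.3,0,28,0,0,0,0],[0.3,0,28,0,0,0,0],[0.3,0,0,0,0,0,0],[0.3,0,0,0,0,0,0],[0.3,0,0,0,0,0,0]]}}

```text
clock: 2.52
tool_pos: [459.8, 221.8, 205.1]
eef_rot: [3.052, 0.745, -0.001]
ft_force: [0.9, -0.4, -0.9]
opening: 0.651
gripper_force: 0.0
```

```bash
python3 - <<'E'
from h import *
print(get_obs()["tool_pos"])
f=grab_frame("side")[:,:,::-1]
cv2.imwrite("pics/s2.png",cv2.resize(f[100:340,220:420],None,fx=2.5,fy=2.5))
E
```

```text
[459.76383947 221.82930747 205.13414848]
```

View pics/s2.png

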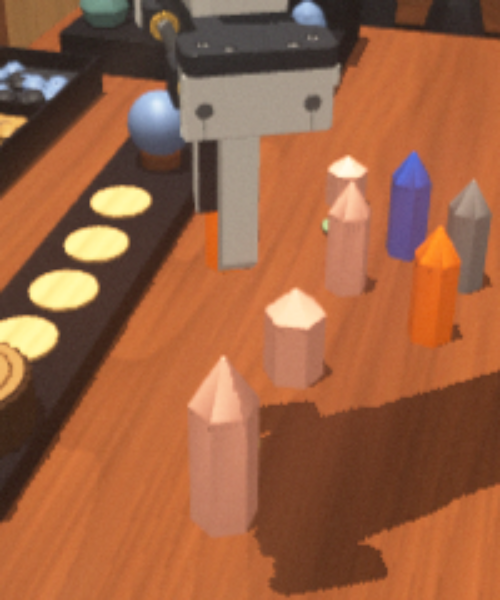

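The view shows the fingers straddling the tall point: near finger at crop column 238, far finger at about 205, apex at 223. Descending to grip.

Call:
{"name": "jog_arm", "arguments": {"plan": [[0.3,0,0.3,-30,0,0,0],[0.3,0,0,-30,0,0,0],[0.3,0,0,-30,0,0,0],[0.3,0,0,-30,0,0,0],[0.3,0,0,-25,0,0,0],[0.3,0,0,-10,0,0,0],[0.3,0,0,0,0,0,0],[0.3,0,0,0,0,0,0],[-1,0,0,0,0,0,0],[-1,0,0,0,0,0,0],[-1,0,0,0,0,0,0],[-1,0,0,0,0,0,0],[-1,0,0,0,0,0,0],[-1,0,0,0,0,0,0],[-1,0,0,0,0,0,0],[-1,0,0,0,0,0,0]]}}

```text
clock: 3.9
tool_pos: [460.5, 223.2, 51.3]
eef_rot: [-3.052, -0.745, -0.002]
ft_force: [-1.8, 0.0, 9.4]
opening: 0.403
gripper_force: 29.8
```

Call:
{"name": "jog_arm", "arguments": {"plan": [[-1,0,0,8,0,0,0],[-1,0,0,18,0,0,0],[-1,0,0,25,0,0,0],[-1,0,0,25,0,0,0],[-1,0,0,17,0,0,0],[-1,0,0,7,0,0,0],[-1,6,-4,0,0,0,0],[-1,14,-8,0,0,0,0],[-1,22,-13,0,0,0,0],[-1,26,-15,0,0,0,0],[-1,27,-15,0,0,0,0],[-1,27,-15,0,0,0,0],[-1,26,-15,0,0,0,0],[-1,22,-13,0,0,0,0],[-1,14,-8,0,0,0,0],[-1,6,-4,0,0,0,0],[-1,0,0,0,0,0,0],[-1,0,0,0,0,0,0],[-1,0,0,0,0,0,0]]}}

```text
clock: 5.48
tool_pos: [648.9, 113.5, 149.8]
eef_rot: [-3.051, -0.746, 0.002]
ft_force: [-0.5, 0.6, -3.2]
opening: 0.405
gripper_force: 29.8
```

```bash
python3 - <<'E'
from h import *
print(get_obs()["tool_pos"],get_obs()["ft_force"])
f=grab_frame("side")[:,:,::-1];g=grab_frame("top")[:,:,::-1]
cv2.imwrite("pics/s3.png",np.hstack([cv2.resize(f[100:300,130:330],None,fx=2,fy=2),cv2.resize(g[20:220,160:360],None,fx=2,fy=2)]))
for p in((650,113),(646,41),(648,-35),(655,-114)):print(proj([*p,30],"side"))
E
```

```text
[648.88589742 113.49567626 149.80456274] [-0.46560337  0.63841107 -3.21212898]
[[227.7069942  234.21747856]]
[[244.94562711 214.74191511]]
[[258.09306526 196.44962212]]
[[267.99795117 179.61400574]]
```

View pics/s3.png

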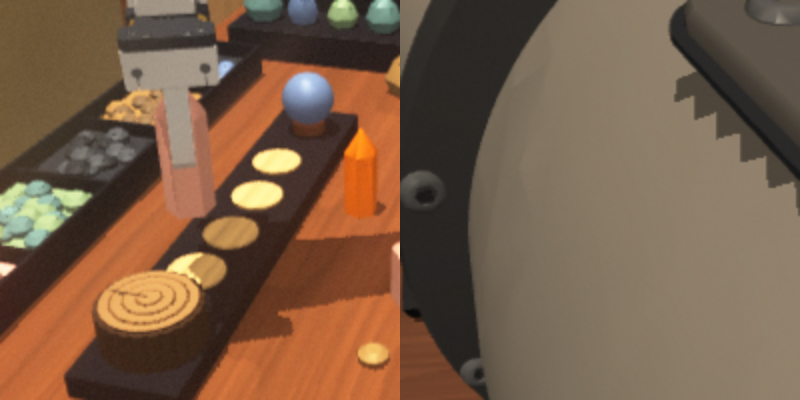

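The point is upright in the gripper above the pad next to the log. Lowering.

Call:
{"name": "jog_arm", "arguments": {"plan": [[-1,1.0,-0.7,-15,0,0,0],[-1,0,0,-20,0,0,0],[-1,0,0,-18,0,0,0],[-1,0,0,-8,0,0,0],[-1,0,0,-4,0,0,0],[-1,0,0,-2,0,0,0],[-1,0,0,0,0,0,0],[-1,0,0,0,0,0,0]]}}

```text
clock: 6.25
tool_pos: [651.4, 112.4, 84.5]
eef_rot: [-3.052, -0.745, -0.002]
ft_force: [0.5, -0.1, -3.6]
opening: 0.407
gripper_force: 29.8
```

Call:
{"name": "jog_arm", "arguments": {"plan": [[-1,0,0,-1,0,0,0],[-1,0,0,-1,0,0,0],[-1,0,0,0,0,0,0],[-1,0,0,0,0,0,0]]}}

```text
clock: 6.58
tool_pos: [651.0, 112.1, 81.6]
eef_rot: [3.052, 0.745, 0.0]
ft_force: [0.5, -0.9, -3.9]
opening: 0.405
gripper_force: 29.8
```

Call:
{"name": "jog_arm", "arguments": {"plan": [[-1,0,0,-1,0,0,0],[-1,0,0,0,0,0,0],[-1,0,0,0,0,0,0]]}}

```text
clock: 6.83
tool_pos: [651.1, 112.3, 81.3]
eef_rot: [3.052, 0.745, 0.001]
ft_force: [-3.2, -0.3, 7.0]
opening: 0.399
gripper_force: 29.8
```

Contact. Release, retreat upward and travel to point_100.

Call:
{"name": "jog_arm", "arguments": {"plan": [[0.2,0,0,0,0,0,0],[0.2,0,0,0,0,0,0],[0.2,0,0,0,0,0,0],[0.2,0,0,0,0,0,0],[0.2,0,0,0,0,0,0],[0.2,0,0,15,0,0,0],[0.2,0,0,30,0,0,0],[0.2,0,0,35,0,0,0],[0.2,0,0,35,0,0,0],[0.2,0,0,20,0,0,0],[0.2,-24,-20,0,0,0,-3.3],[0.2,-24,-20,0,0,0,0],[0.2,-24,-20,0,0,0,0],[0.2,-24,-20,0,0,0,0],[0.2,-24,-20,0,0,0,0],[0.2,-24,-20,0,0,0,0],[0.2,-24,-20,0,0,0,0],[0.2,-24,-20,0,0,0,0],[0.2,-24,-22,0,0,0,0],[0.2,0,0,0,0,0,0]]}}

```text
clock: 8.5
tool_pos: [431.1, -73.7, 215.4]
eef_rot: [3.072, 0.649, -0.002]
ft_force: [1.1, -0.7, 1.4]
opening: 0.599
gripper_force: 0.0
```

```bash
python3 - <<'E'
from h import *
print(get_obs()["tool_pos"])
f=grab_frame("side")[:,:,::-1]
cv2.imwrite("pics/s4.png",cv2.resize(f[80:300,160:430],None,fx=2.5,fy=2.5))
E
```

```text
[431.06357408 -73.65268219 215.42725666]
```

View pics/s4.png

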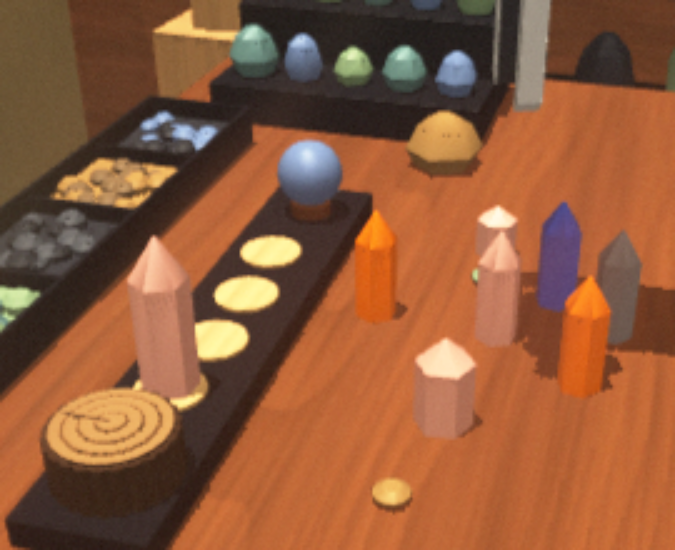

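Point_125 stands on its pad, base centred at about (170,388) in the crop. Now descending on point_100, checking partway (opening is 56 mm).

Call:
{"name": "jog_arm", "arguments": {"plan": [[0.2,0,0,-20,0,0,0],[0.2,0,0,-25,0,0,0],[0.2,0,0,-25,0,0,0],[0.2,0,0,-20,0,0,0],[0.2,0,0,0,0,0,0],[0.2,0,0,0,0,0,0]]}}

```text
clock: 9.05
tool_pos: [434.9, -69.2, 125.3]
eef_rot: [-3.071, -0.658, 0.002]
ft_force: [0.5, 0.0, 0.8]
opening: 0.598
gripper_force: 0.0
```

Call:
{"name": "jog_arm", "arguments": {"plan": [[0.2,0,-0.8,-20,0,0,0],[0.2,0,0,-27,0,0,0],[0.2,0,0,-25,0,0,0],[0.2,0,0,-12,0,0,0],[0.2,0,0,-3,0,0,0],[0.2,0,0,0,0,0,0],[-1,0,0,0,0,0,0],[-1,0,0,0,0,0,0],[-1,0,0,0,0,0,0],[-1,0,0,0,0,0,0],[-1,0,0,0,0,0,0],[-1,0,0,0,0,0,0],[-1,0,0,0,0,0,0],[-1,0,0,0,0,0,0]]}}

```text
clock: 10.22
tool_pos: [435.4, -70.8, 39.2]
eef_rot: [3.072, 0.656, 0.002]
ft_force: [-1.5, 0.2, 11.9]
opening: 0.335
gripper_force: 30.0
```

Call:
{"name": "jog_arm", "arguments": {"plan": [[-1,0,0,8,0,0,0],[-1,0,0,20,0,0,0],[-1,0,0,25,0,0,0],[-1,0,0,25,0,0,0],[-1,0,0,15,0,0,0],[-1,0,0,7,0,0,0],[-1,7,4,0,0,0,0],[-1,15,8,0,0,0,0],[-1,22,12,0,0,0,0],[-1,25,13,0,0,0,0],[-1,25,13,0,0,0,0],[-1,25,13,0,0,0,0],[-1,25,13,0,0,0,0],[-1,23,12,0,0,0,0],[-1,20,11,0,0,0,0],[-1,13,8,0,0,0,0],[-1,6,4,0,0,0,0],[-1,0,0,0,0,0,0],[-1,0,0,0,0,0,0]]}}

```text
clock: 11.8
tool_pos: [640.0, 40.3, 137.3]
eef_rot: [-3.072, -0.657, 0.003]
ft_force: [0.2, -0.2, -2.4]
opening: 0.341
gripper_force: 30.0
```

Call:
{"name": "jog_arm", "arguments": {"plan": [[-1,2.5,0,-14,0,0,0],[-1,3,0,-20,0,0,0],[-1,0,0,-18,0,0,0],[-1,0,0,-8,0,0,0],[-1,0,0,-4,0,0,0],[-1,0,0,-2,0,0,0],[-1,0,0,-1,0,0,0],[-1,0,0,0,0,0,0],[-1,0,0,0,0,0,0]]}}

```text
clock: 12.55
tool_pos: [646.8, 40.4, 72.3]
eef_rot: [3.072, 0.656, 0.002]
ft_force: [0.2, 0.1, -2.3]
opening: 0.336
gripper_force: 30.0
```

Call:
{"name": "jog_arm", "arguments": {"plan": [[-1,0,0,-1,0,0,0],[-1,0,0,-1,0,0,0],[-1,0,0,0,0,0,0],[-1,0,0,0,0,0,0]]}}

```text
clock: 12.88
tool_pos: [646.4, 40.3, 69.5]
eef_rot: [-3.072, -0.657, -0.0]
ft_force: [-0.2, 0.6, -2.2]
opening: 0.34
gripper_force: 30.0
```

Call:
{"name": "jog_arm", "arguments": {"plan": [[-1,0,0,-1,0,0,0],[-1,0,0,0,0,0,0],[-1,0,0,0,0,0,0]]}}

```text
clock: 13.13
tool_pos: [646.6, 40.4, 69.3]
eef_rot: [3.072, 0.657, 0.001]
ft_force: [-3.4, -0.3, 9.0]
opening: 0.339
gripper_force: 30.0
```

Call:
{"name": "jog_arm", "arguments": {"plan": [[0.05,0,0,0,0,0,0],[0.05,0,0,0,0,0,0],[0.05,0,0,0,0,0,0],[0.05,0,0,0,0,0,0],[0.05,0,0,0,0,0,0],[0.05,0,0,15,0,0,0],[0.05,0,0,30,0,0,0],[0.05,0,0,35,0,0,0],[0.05,0,0,35,0,0,0],[0.05,0,0,25,0,0,0],[0.3,-20,0,0,0,0,-4.1],[0.3,-28,4,0,0,0,-4.1],[0.3,-28,4,0,0,0,-4.1],[0.3,-28,4,0,0,0,-4.1],[0.3,-28,4,0,0,0,-4.1],[0.3,-28,4,0,0,0,0],[0.3,-25,1,0,0,0,0],[0.3,-10,0,0,0,0,0],[0.3,0,0,0,0,0,0],[0.3,0,0,0,0,0,0]]}}

```text
clock: 14.8
tool_pos: [452.1, 61.2, 208.9]
eef_rot: [3.14, 0.099, 0.002]
ft_force: [-0.3, -0.1, -0.1]
opening: 0.65
gripper_force: 0.0
```

```bash
python3 - <<'E'
from h import *
print(get_obs()["tool_pos"])
f=grab_frame("side")[:,:,::-1]
cv2.imwrite("pics/s5.png",cv2.resize(f[80:300,160:430],None,fx=2.5,fy=2.5))
E
```

```text
[452.11941358  61.22713671 208.94499165]
```

View pics/s5.png

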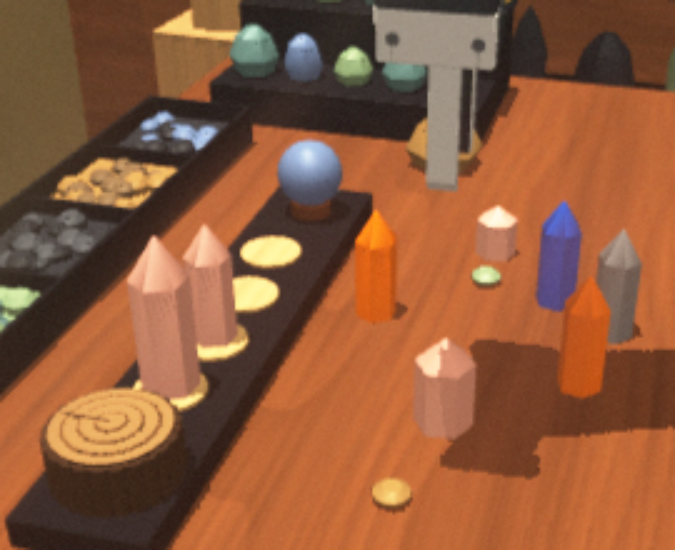

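Both tall points stand on their pads (crop bases at (170,388) and (215,342)). Next, point_75.

Call:
{"name": "jog_arm", "arguments": {"plan": [[0.3,-0.8,0.3,-20,0,0,0],[0.3,0,0,-35,0,0,0],[0.3,0,0,-35,0,0,0],[0.3,0,0,-35,0,0,0],[0.3,0,0,-30,0,0,0],[0.3,0,0,-20,0,0,0],[0.3,0,0,-9,0,0,0],[0.3,0,0,-3,0,0,0],[0.3,0,0,0,0,0,0],[0.3,0,0,0,0,0,0],[-1,0,0,0,0,0,0],[-1,0,0,0,0,0,0],[-1,0,0,0,0,0,0],[-1,0,0,0,0,0,0],[-1,0,0,0,0,0,0],[-1,0,0,0,0,0,0],[-1,0,0,0,0,0,0],[-1,0,0,0,0,0,0]]}}

```text
clock: 16.35
tool_pos: [451.2, 61.7, 22.2]
eef_rot: [-3.14, -0.099, -0.002]
ft_force: [-1.6, 0.0, 9.3]
opening: 0.425
gripper_force: 29.9
```

Call:
{"name": "jog_arm", "arguments": {"plan": [[-1,0,0,8,0,0,0],[-1,0,0,18,0,0,0],[-1,0,0,22,0,0,0],[-1,0,0,22,0,0,0],[-1,0,0,14,0,0,0],[-1,0,0,6,0,0,0],[-1,6,-3,0,0,0,0],[-1,14,-7,0,0,0,0],[-1,22,-11,0,0,0,0],[-1,26,-13,0,0,0,0],[-1,26,-13,0,0,0,0],[-1,26,-13,0,0,0,0],[-1,26,-13,0,0,0,0],[-1,22,-10,0,0,0,0],[-1,16,-8,0,0,0,0],[-1,9,-4,0,0,0,0],[-1,4,-1.5,0,0,0,0],[-1,0,0,0,0,0,0],[-1,0,0,0,0,0,0]]}}

```text
clock: 17.93
tool_pos: [646.7, -34.3, 110.9]
eef_rot: [-3.14, -0.1, 0.002]
ft_force: [-0.1, 1.7, -1.1]
opening: 0.422
gripper_force: 29.9
```

Base is about 89 mm up, so it needs to go down about 59 mm.

Call:
{"name": "jog_arm", "arguments": {"plan": [[-1,0.8,0,-12,0,0,0],[-1,0,0,-20,0,0,0],[-1,0,0,-14,0,0,0],[-1,0,0,-6,0,0,0],[-1,0,0,-3,0,0,0],[-1,0,0,-2,0,0,0],[-1,0,0,-1,0,0,0],[-1,0,0,0,0,0,0],[-1,0,0,0,0,0,0]]}}

```text
clock: 18.68
tool_pos: [648.8, -34.9, 54.1]
eef_rot: [3.14, 0.099, 0.001]
ft_force: [0.3, 0.5, -2.9]
opening: 0.425
gripper_force: 29.9
```

Call:
{"name": "jog_arm", "arguments": {"plan": [[-1,0,0,-1,0,0,0],[-1,0,0,0,0,0,0],[-1,0,0,0,0,0,0]]}}

```text
clock: 18.93
tool_pos: [648.5, -34.9, 52.6]
eef_rot: [-3.14, -0.099, -0.0]
ft_force: [-1.0, -0.2, -2.8]
opening: 0.425
gripper_force: 29.9
```

Call:
{"name": "jog_arm", "arguments": {"plan": [[-1,0,0,-1,0,0,0],[-1,0,0,0,0,0,0],[-1,0,0,0,0,0,0]]}}

```text
clock: 19.18
tool_pos: [648.6, -34.9, 52.2]
eef_rot: [3.14, 0.099, 0.001]
ft_force: [-3.3, -1.0, 7.3]
opening: 0.427
gripper_force: 29.9
```

Call:
{"name": "jog_arm", "arguments": {"plan": [[0.15,0,0,0,0,0,0],[0.15,0,0,0,0,0,0],[0.15,0,0,0,0,0,0],[0.15,0,0,0,0,0,0],[0.15,0,0,0,0,0,0],[0.15,0,0,15,0,0,0],[0.15,0,0,30,0,0,0],[0.15,0,0,35,0,0,0],[0.15,0,0,35,0,0,0],[0.15,0,0,25,0,0,0],[0.15,-18,-18,0,0,0,5.2],[0.15,-25,-25,0,0,0,5.3],[0.15,-28,-28,0,0,0,0],[0.15,-28,-28,0,0,0,0],[0.15,-28,-28,0,0,0,0],[0.15,-28,-28,0,0,0,0],[0.15,-21,-21,0,0,0,0],[0.15,-10,-10.5,0,0,0,0],[0.15,0,0,0,0,0,0],[0.15,0,0,0,0,0,0]]}}

```text
clock: 20.85
tool_pos: [462.2, -221.8, 191.7]
eef_rot: [3.118, 0.384, 0.001]
ft_force: [0.9, 1.6, 0.2]
opening: 0.574
gripper_force: 0.0
```

```bash
python3 - <<'E'
from h import *
f=grab_frame("side")[:,:,::-1]
cv2.imwrite("pics/s6.png",cv2.resize(f[80:300,160:430],None,fx=2.5,fy=2.5))
E
```

```text
(no output)
```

View pics/s6.png

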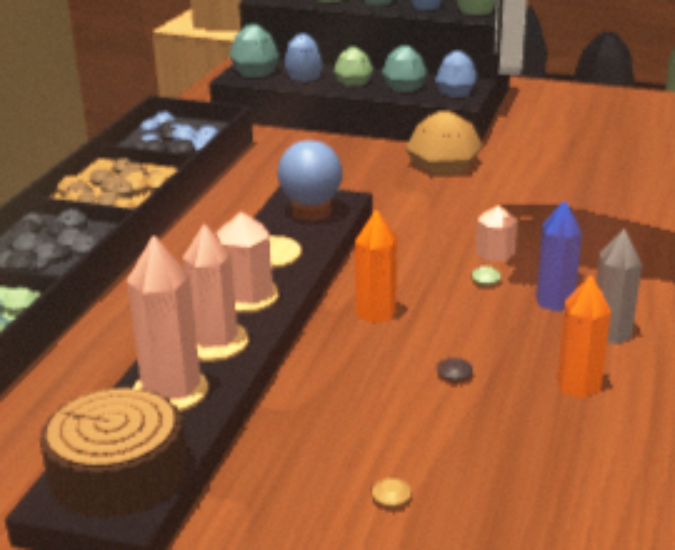

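Three points stand in order on their pads, and the fourth pad at crop (280,250) is free. Descending on point_50 to TCP z of about 9.

Call:
{"name": "jog_arm", "arguments": {"plan": [[0.15,0.3,0.2,-20,0,0,0],[0.15,0,0,-35,0,0,0],[0.15,0,0,-35,0,0,0],[0.15,0,0,-35,0,0,0],[0.15,0,0,-30,0,0,0],[0.15,0,0,-16,0,0,0],[0.15,0,0,-8,0,0,0],[0.15,0,0,-3,0,0,0],[0.15,0,0,0,0,0,0],[0.15,0,0,0,0,0,0],[-1,0,0,0,0,0,0],[-1,0,0,0,0,0,0],[-1,0,0,0,0,0,0],[-1,0,0,0,0,0,0],[-1,0,0,0,0,0,0],[-1,0,0,0,0,0,0],[-1,0,0,0,0,0,0],[-1,0,0,0,0,0,0]]}}

```text
clock: 22.4
tool_pos: [463.1, -221.4, 10.1]
eef_rot: [3.117, 0.386, 0.001]
ft_force: [-2.8, 0.0, 9.8]
opening: 0.362
gripper_force: 30.0
```

Call:
{"name": "jog_arm", "arguments": {"plan": [[-1,0,0,8,0,0,0],[-1,0,0,18,0,0,0],[-1,0,0,22,0,0,0],[-1,0,0,22,0,0,0],[-1,0,0,14,0,0,0],[-1,0,0,6,0,0,0],[-1,6,3,0,0,0,0],[-1,14,8,0,0,0,0],[-1,22,12,0,0,0,0],[-1,25,14,0,0,0,0],[-1,25,14,0,0,0,0],[-1,25,14,0,0,0,0],[-1,25,14,0,0,0,0],[-1,22,12,0,0,0,0],[-1,16,9,0,0,0,0],[-1,9,5,0,0,0,0],[-1,4,2.5,0,0,0,0],[-1,0,0,0,0,0,0],[-1,0,0,0,0,0,0]]}}

```text
clock: 23.98
tool_pos: [654.8, -114.3, 98.9]
eef_rot: [3.118, 0.386, -0.002]
ft_force: [-0.6, -0.4, -1.4]
opening: 0.364
gripper_force: 30.0
```

Call:
{"name": "jog_arm", "arguments": {"plan": [[-1,0,0,-12,0,0,0],[-1,0,0,-20,0,0,0],[-1,0,0,-14,0,0,0],[-1,0,0,-6,0,0,0],[-1,0,0,-3,0,0,0],[-1,0,0,-2,0,0,0],[-1,0,0,0,0,0,0],[-1,0,0,0,0,0,0]]}}

```text
clock: 24.65
tool_pos: [656.1, -113.7, 43.1]
eef_rot: [3.118, 0.386, 0.001]
ft_force: [-0.6, -0.5, -1.8]
opening: 0.362
gripper_force: 30.0
```

Call:
{"name": "jog_arm", "arguments": {"plan": [[-1,0,0,-1,0,0,0],[-1,0,0,-1,0,0,0],[-1,0,0,0,0,0,0],[-1,0,0,0,0,0,0]]}}

```text
clock: 24.98
tool_pos: [655.7, -113.7, 40.6]
eef_rot: [-3.118, -0.386, -0.0]
ft_force: [-0.1, 0.9, -0.8]
opening: 0.363
gripper_force: 30.0
```

Call:
{"name": "jog_arm", "arguments": {"plan": [[-1,0,0,-1,0,0,0],[-1,0,0,0,0,0,0],[-1,0,0,0,0,0,0]]}}

```text
clock: 25.23
tool_pos: [655.9, -113.7, 40.2]
eef_rot: [3.118, 0.386, 0.001]
ft_force: [-3.3, 0.8, 9.1]
opening: 0.361
gripper_force: 30.0
```

Contact. Release, rise and back off toward the right so the top camera has a clear view.

Call:
{"name": "jog_arm", "arguments": {"plan": [[0.05,0,0,0,0,0,0],[0.05,0,0,0,0,0,0],[0.05,0,0,0,0,0,0],[0.05,0,0,0,0,0,0],[0.05,0,0,0,0,0,0],[0.05,0,0,15,0,0,0],[0.05,0,0,30,0,0,0],[0.05,0,0,35,0,0,0],[0.05,0,0,35,0,0,0],[0.05,0,0,35,0,0,0],[0.05,-10,-30,10,0,0,0],[0.05,-10,-35,0,0,0,0],[0.05,-10,-35,0,0,0,0],[0.05,-15,-35,0,0,0,0],[0.05,-15,-35,0,0,0,0],[0.05,-15,-35,0,0,0,0],[0.05,-15,-35,0,0,0,0],[0.05,-15,-35,0,0,0,0],[0.05,-15,-35,0,0,0,0],[0.05,-15,-35,0,0,0,0]]}}

```text
clock: 26.9
tool_pos: [519.7, -460.2, 199.5]
eef_rot: [3.118, 0.386, 0.0]
ft_force: [0.8, -0.7, 0.8]
opening: 0.527
gripper_force: 0.0
```

Call:
{"name": "jog_arm", "arguments": {"plan": [[0.05,-15,-30,0,0,0,0],[0.05,-15,-30,0,0,0,0],[0.05,-15,-30,0,0,0,0],[0.05,-15,-30,0,0,0,0],[0.05,-15,-20,0,0,0,0],[0.05,0,0,0,0,0,0],[0.05,0,0,0,0,0,0],[0.05,0,0,0,0,0,0]]}}

```text
clock: 27.57
tool_pos: [446.2, -598.0, 199.3]
eef_rot: [-3.117, -0.387, -0.001]
ft_force: [0.5, 0.3, 0.2]
opening: 0.524
gripper_force: 0.0
```

```bash
python3 - <<'E'
from h import *
f=grab_frame("side")[:,:,::-1];g=grab_frame("top")[:,:,::-1]
cv2.imwrite("pics/f.png",np.hstack([cv2.resize(f[130:280,160:310],None,fx=2.6,fy=2.6),cv2.resize(g[40:190,220:370+0],None,fx=2.6,fy=2.6)]))
cv2.imwrite("pics/f2.png",cv2.resize(g[60:180,150:460],None,fx=2.5,fy=2.5,interpolation=2))
E
```

```text
(no output)
```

View pics/f2.png

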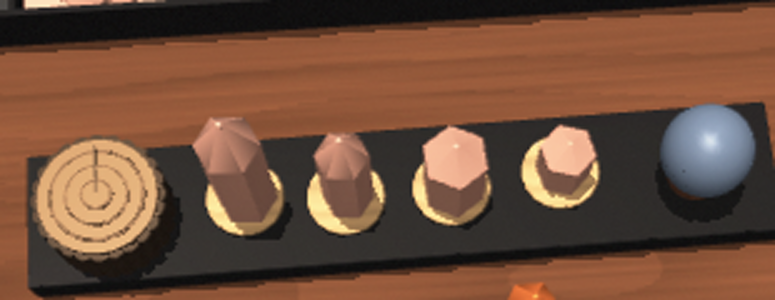

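View pics/f.png

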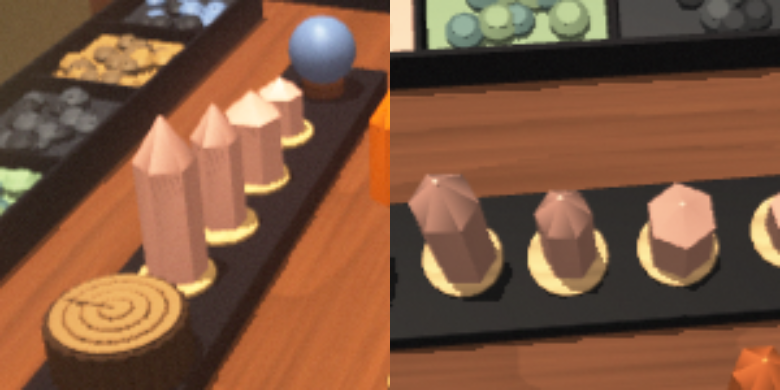

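All four stand upright on their pads in order from the log. I'll do a quick numeric check of the apexes, then hand in.

```bash
python3 - <<'E'
from h import *
ok=True
for uv,h,p in(((222,125),125,(650.1,112.8)),((338,137),100,(646.1,41)),((456,146),75,(648.2,-34.9)),((573,139),50,(655.4,-113.7))):
    d=back(np.array(uv)/2.5+(150,60)-.3,30+h)[:2]-p; print(h,d.round(1)); ok&=np.hypot(*d)<8
if ok: print(finish_job())
E
```

```text
125 [-0.1 -4.4]
100 [ 2.3 -1.7]
75 [-0.2 -1.4]
50 [ 3.1 -3.7]
the job is handed in; nothing more can be done
None
```

The job is handed in: all four rose-quartz points stand upright on their pads in order from the log (125, 100, 75, 50 mm), each within about 5 mm of its pad's centre by the final top picture.

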